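# Try two bushings on the gauge pin, then hold the sorter flap at the right mark

## Robot

A 6-joint arm with a two-finger parallel gripper is mounted at the origin on a cart in front of the work surface, level with it; the furniture and walls round the work are solid. World frame = base frame: x ahead of the robot, y to its left, z up, the work surface at z = 0. Lengths are in m, angles in rad, forces in N, time in s.
With the tool pointing down it reaches from about 0.35 to 0.775 m from the base axis. Payload 7.3 kg.
Tool frame: the origin (TCP) lies where the fingers leave the gripper's body, on its centre line; the fingertips stand 66 mm ahead of it and the grasp point (between the pads) lies 47 mm ahead of it (robot.tips_ahead is the distance from the TCP to the fingertips, in m); z points along the fingers, y is the line along which they close (so a half turn about z gives the same grasp; the last joint's range is limited). The gripper opens to 92 mm and grips with 3 to 60 N. Pads are 19 mm wide; open, the fingers measure 130 mm over their backs; the gripper's body (75 mm by 190 mm) begins 47 mm behind the grasp point.
Start: joints at [-1.285, 0.342, 1.524, -0, 1.275, -0.146], TCP at [0.22, -0.477, 0.292] pointing down, gripper open.
Joint ranges: [-2.53, 2.53], [-0.77, 2.02], [0.04, 2.7], [-1, 4.14], [0.28, 2.66], [-3.11, 3.11]. Speed limits (rad/s): [2.57, 2.57, 3.14, 3.14, 3.14, 3.14].

## Interface

Orientations are given as [roll, pitch, yaw] about the fixed x, y, z axes, in that order (R = Rz(yaw) Ry(pitch) Rx(roll)).
In Python, from cell import robot gives the robot as it stands.
- The arm moves only by the shell command python3 -m inch 'ROWS' [FORCE]. ROWS is a JSON object of lists of equal length, an entry for each row: "travel": the shift along the tool's x, y, z in mm, a list of three; "turn": the turn about the tool's z in units of 5 degrees (1.0 is 5 degrees); "claw": the closure, from -1 (fully open) to 1 (shut). A call has 1 to 12 rows; each row is the pose to reach, as a shift and turn from the pose commanded when the call began, along the tool's axes at that moment; what a row does not reach only later rows make up. A row lasts 1/10 s, in which the tool goes at most 50 mm and 8.59 degrees, less where a joint would pass 70% of its speed; a pose out of reach is approached as far as the arm can. A call with a gripper value outside its range is refused whole. The fingers move at their own pace and stop on an object; FORCE is the grip in N (left out, the last holds). Time passes only in rows, so rows that repeat a pose let the fingers close. It gives the time, the measured TCP pose, the force, the opening and the grip force at its end, in the units of the state.
- robot.observe(): the state, without advancing time (a new reading comes with each control period).
- robot.read_camera(name): name is "scene" or "top" or "wrist"; returns a dict with "pixels" (384x512x3 uint8, red, green, blue), "fx", "fy", "cx", "cy" (pixels), "k1" (the pictures are not rectified: a ray, as slopes to the right and down, at radius r is drawn at 1 + k1 r^2 times it, then the intrinsics apply), "cam_to_world" (4x4, takes a point from camera to world coordinates). Camera axes: x right, y down, z forward; pixel columns grow to the right and rows downward; lengths in m; the calibration is good to about 2 mm. A picture is of the moment at which its call begins. There is no depth.
- robot.hand_in(): hands the job in; it is judged then, once.
The state is a dict: "time": time; "qpos": joint angles; "qvel": joint speeds; "joint_efforts": joint torques, N m; "tool_pos": TCP position; "tool_rot": TCP orientation; "contact_force": force on the tool from outside, world axes, zero at the start; "torque": the same for the moment, N m; "opening": finger opening in m; "grip_force": force on a finger pad.
Only numpy, scipy, OpenCV 4.12 (cv2) and the standard library are available. Lean on these libraries where they do the work, as an engineer would, in place of code of your own. Each camera call takes 0.05 s, during which the arm holds its last target. There are 200 camera calls.

## Task

Each of the two bronze sleeves is the sample of a batch, green or orange after the pad it stands on, and only one of them slides over the gauge pin. Leave the sleeve that fits standing fully home on the gauge pin and the other one upright on the middle of the pad it came from; then lift the sorter's flap by its black bar until its needle points at the mark in the colour of the fitting sleeve's pad, and hold it there so that I can tip that batch in. Finish while still holding the flap still at the mark, since it falls shut when let go, and leave the bottles alone.

Things in the scene. Friction and masses are not known exactly. Their poses are not given: they have to be found in the camera images.
- sleeve_a: plain bronze sleeve standing upright on one of the pads, outside diameter 34 mm, height 45 mm, 0.12 to 0.14 kg; origin at the centre of its underside, z along the bore. Its through bore is either 19 mm (fits the pin) or 13 mm (does not fit, stops on the pin's nose); the other sleeve has the other bore. Outside they are equal
- sleeve_b: the second bronze sleeve, on the other pad; same outside size and origin as the first, the other bore
- pad_green: flat green disc fixed on the desk, diameter 64 mm, 3 mm thick; origin at the centre of its underside. The sleeve standing on it at the start is the sample of the green batch
- pad_orange: flat orange disc fixed on the desk, diameter 64 mm, 3 mm thick; origin at the centre of its underside. The sleeve standing on it at the start is the sample of the orange batch
- pin_seat (a point): seat of the fixed gauge pin: the point on the pin's axis on top of its dark round foot (diameter 60 mm, 12 mm high), 12 mm above the desk. The bright steel pin stands up 40 mm from here (top 52 mm above the desk), diameter 16 mm, its top 8 mm tapering to 8 mm. A sleeve is fully home when its underside lies on the foot
- flap_bar (a point): middle of the round black bar at the flap's free edge, 12 mm thick, axis along this point's x, 100 mm long, grip it from above at its middle: between bar and flap plate is an open window 46 mm long (bar axis to plate edge), and 92 mm between the two 8 mm side rods that carry the bar. 150 mm from the hinge line, 75 mm above the desk while shut with nothing below it. The point's axes turn with the flap
- flap_hinge (a point): point on the flap's hinge line, on the grey sorter (fixed on the desk), 75 mm above the desk, level with the middle of the bar along x; axes of the sorter: x along the hinge line (away from the robot), z up; the shut flap extends from here towards -y, level, and its bar rises in a circle of 150 mm radius in the y-z plane of this frame. Behind the flap, 92 to 102 mm beyond the bar's middle along x, stands a white protractor arc up to 240 mm high with its post
- flap_needle (a point): tip of the flap's black needle, 131 mm from the hinge line, in front of the white arc
- green_mark (a point): point of the green mark on the white arc, 131 mm from the hinge line; when the needle's tip is here the flap stands at the green mark
- orange_mark (a point): point of the orange mark on the white arc, 131 mm from the hinge line; when the needle's tip is here the flap stands at the orange mark
- flap (a joint): flap angle in rad: 0 shut (level), grows as it is lifted, up to 1.4; flap 0.24 to 0.39 kg on a nearly frictionless hinge, so it falls shut by itself (1 to 2 N at the bar carry it)
- mark_green (a joint): angle of the green mark in rad, counted like the flap's angle; fixed during the job
- mark_orange (a joint): angle of the orange mark in rad, counted like the flap's angle; fixed during the job
- hdpe_bottle: white bottle with a yellow cap, 71 x 71 x 161 mm, left of the sorter; leave alone; origin at the centre of its underside
- dropper_bottle_a: small black bottle, 36 x 36 x 77 mm, at the right; leave alone; origin at the centre of its underside
- dropper_bottle_b: smaller black bottle, 31 x 31 x 68 mm, at the far right; leave alone; origin at the centre of its underside

How it is judged:
On the way:
1. the sleeve that fits stands fully home on the gauge pin, let go (horizontal distance between sleeve_a and pin_seat below 0.005 m and z of sleeve_a in the frame of pin_seat below 0.004 m and angle between sleeve_a's own z axis and vertical below 0.08 rad and contact force between sleeve_a and the fingers below 0.1 N), for 0.2 s.
At the end, for the whole second after the job is handed in: the fitting sleeve stands free, upright and fully home (4 mm) on the pin, the other upright within 22 mm of its own pad's centre, and the fingers hold the flap still, needle tip within 10 mm (about 4 degrees) of the mark coloured like the fitting sleeve's pad (all of step 1 and ((horizontal distance between sleeve_b and pad_orange below 0.022 m and angle between sleeve_b's own z axis and vertical below 0.08 rad and height (world z) of sleeve_b below 0.008 m and distance between flap_needle and green_mark below 0.01 m) or (horizontal distance between sleeve_b and pad_green below 0.022 m and angle between sleeve_b's own z axis and vertical below 0.08 rad and height (world z) of sleeve_b below 0.008 m and distance between flap_needle and orange_mark below 0.01 m)) and distance of sleeve_b from where it was at the start of the episode below 0.035 m and velocity of joint flap between -0.06 and 0.06 rad/s and contact force between the fingers and flap above 0.5 N and linear speed of each of sleeve_a, sleeve_b below 0.02 m/s); the arm keeps its last pose, push and grip.
It fails at once if a bottle was pushed away or knocked over (distance of any of hdpe_bottle, dropper_bottle_a, dropper_bottle_b from where it was at the start of the episode above 0.03 m or angle between any of hdpe_bottle, dropper_bottle_a, dropper_bottle_b's own z axis and vertical above 0.5 rad).
It also fails if it takes over 69 s, if anything falls off the work surface, if the arm or the gripper's body presses on something with over 40 N, if the wrist force passes 120 N, or if a joint passes its speed limit or range.

## Working session

There is one attempt and no reset: what is moved stays moved. The work goes in short steps, Python scripts to look and compute and a shell command to move; the robot and the scene stay as the last step left them, time stands still between calls to the robot, and variables do not carry over. Pictures are saved under pics/ and viewed, at most 10 in all, crops included, and the job is handed in when it is done.

```bash
ls; mkdir -p pics
cat > h.py <<'E'
import numpy as np, cv2
from cell import robot
def snap(n,f):
    c=robot.read_camera(n); cv2.imwrite('pics/'+f+'.png',c['pixels'][:,:,::-1]); 
    np.save('pics/'+f+'.npy',{k:c[k] for k in c},allow_pickle=True); return c
def load(f): return np.load('pics/'+f+'.npy',allow_pickle=True).item()
def ray(c,u,v):
    K=np.array([[c['fx'],0,c['cx']],[0,c['fy'],c['cy']],[0,0,1.]])
    p=cv2.undistortPoints(np.array([[[u,v]]],float),K,np.array([c['k1'],0,0,0.]))[0,0]
    T=np.array(c['cam_to_world']); return T[:3,3],T[:3,:3]@np.array([p[0],p[1],1])
def onz(c,u,v,z):
    o,d=ray(c,u,v); return o+d*(z-o[2])/d[2]
def proj(c,P):
    T=np.array(c['cam_to_world']); q=T[:3,:3].T@(np.array(P)-T[:3,3]); p=q[:2]/q[2]; r=p@p; p=p*(1+c['k1']*r)
    return np.array([c['fx']*p[0]+c['cx'],c['fy']*p[1]+c['cy']])
E
python3 - <<'E'
from h import *
a=snap('top','top0')['pixels'];b=snap('scene','scene0')['pixels']
for n in('top0','scene0'):
    c=load(n);print(c['fx'],c['k1'],np.round(c['cam_to_world'],3).tolist())
    cv2.imwrite('pics/'+n+'b.png',cv2.resize(c['pixels'][:,:,::-1],(800,600),interpolation=cv2.INTER_CUBIC))
s=robot.observe();print(s)
E
```

```text
pics
360.3777200777658 -0.020543012798222963 [[-0.021, -0.998, 0.054, 0.434], [-1.0, 0.021, 0.003, -0.049], [-0.004, -0.054, -0.999, 1.3], [0.0, 0.0, 0.0, 1.0]]
457.3562842602944 0.03247431650725756 [[-0.898, -0.316, 0.307, 0.097], [-0.44, 0.621, -0.648, 0.87], [0.014, -0.717, -0.697, 1.034], [0.0, 0.0, 0.0, 1.0]]
{'time': 0.1, 'qpos': array([-1.28499972e+00,  3.42639547e-01,  1.52492215e+00, -1.69385741e-05,
        1.27538776e+00, -1.46009268e-01]), 'qvel': array([ 0.00036919, -0.00161371, -0.00231053, -0.00195384,  0.00015028,
        0.00085053]), 'joint_efforts': array([ 2.14478932e-03, -4.32005739e+01, -2.44694620e+01,  7.19344709e-02,
        5.26243402e-02, -5.62675666e-05]), 'tool_pos': array([ 0.21965295, -0.47654109,  0.29162117]), 'tool_rot': array([-3.14024794e+00, -1.81375622e-04,  4.31810696e-01]), 'contact_force': array([ 0.4604996 , -0.34760135,  0.21713166]), 'torque': array([-0.01229654, -0.05362901,  0.0039461 ]), 'grip_force': 0.0, 'opening': 0.09198993879449943}
```

View pics/top0b.png

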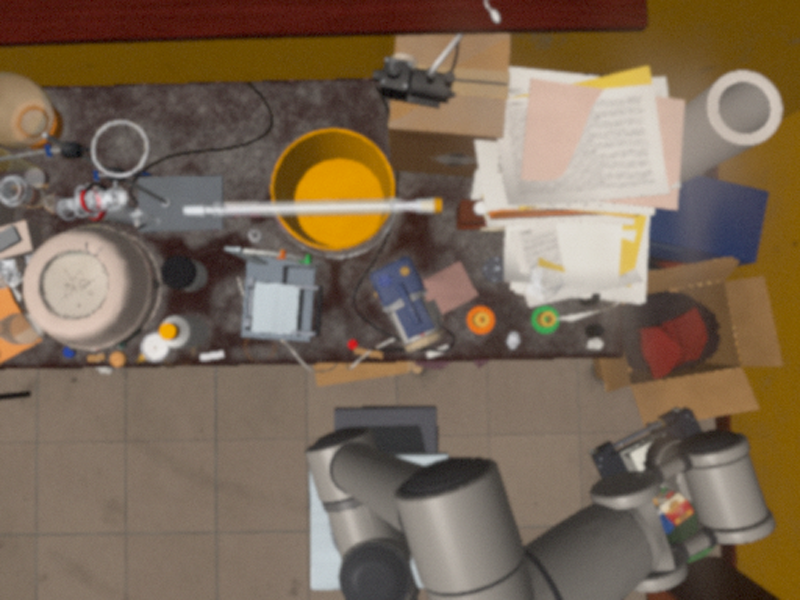

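View pics/scene0b.png

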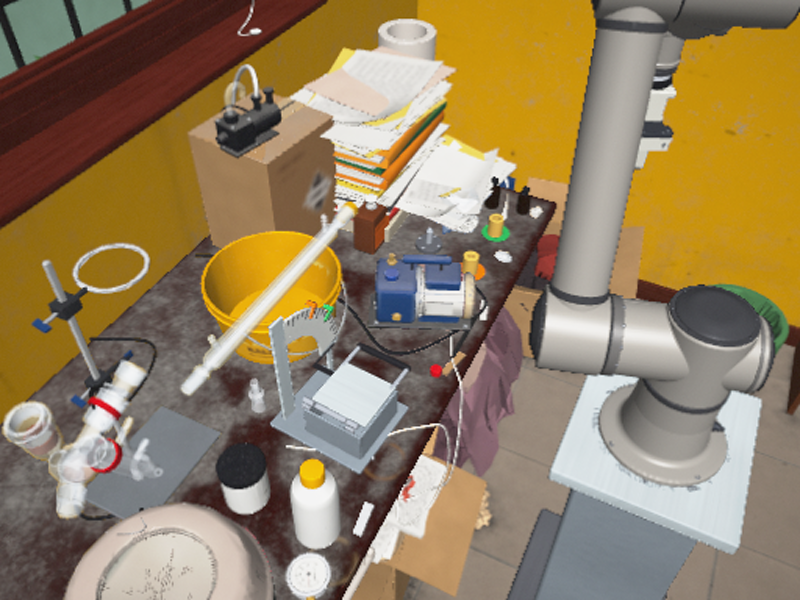

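The top view shows the sorter at about (280,300), the orange pad at (480,320), the green pad at (545,319) and the pin near (490,270). In the scene view the marks are at (312,308) orange and (327,311) green. I'll enlarge these areas.

Run:
```python
from h import *
t=load('top0')['pixels'][:,:,::-1];s=load('scene0')['pixels'][:,:,::-1]
R=lambda im,x0,y0,w,h,W,H:cv2.resize(im[y0:y0+h,x0:x0+w],(W,H),interpolation=cv2.INTER_CUBIC)
# top left: sorter x150-210,y150-225 ; pads x290-365,y155-220
o=np.zeros((600,800,3),np.uint8)
o[:300,:400]=R(t,148,155,80,60,400,300)   #5x
o[:300,400:]=R(t,285,160,80,60,400,300)   #5x
o[300:,:400]=R(s,170,185,100,75,400,300)  #4x
o[300:,400:]=R(s,260,115,100,75,400,300)  #4x
cv2.imwrite('pics/c1.png',o)
```

```text
(no output)
```

View pics/c1.png

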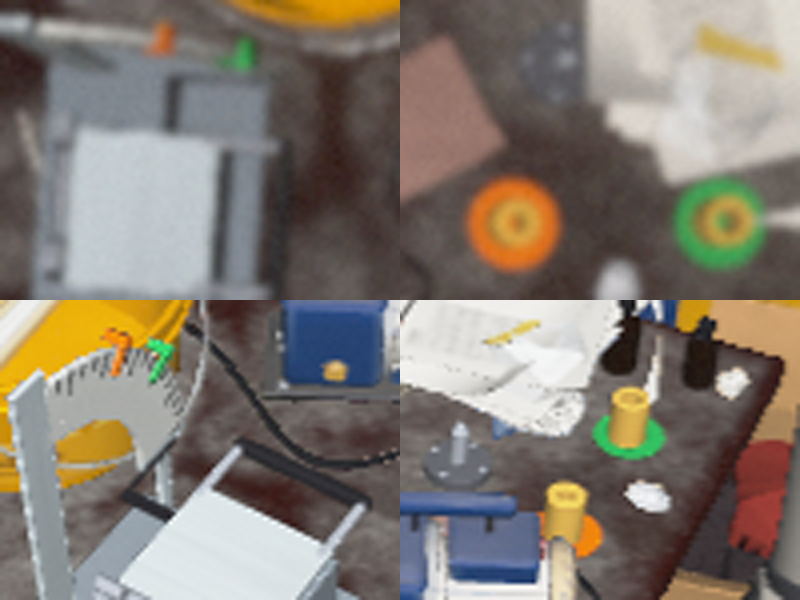

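The green pad's sleeve seems to have the larger bore, which needs a closer look. Crop positions are: orange pad (514,224), green pad (720,224), foot (553,62), bar at x≈282, orange mark at (160,42) and green mark at (245,55).

Run:
```python
from h import *
t=load('top0');s=load('scene0')
L=lambda x,y:(148+x/5-.4,155+y/5-.4)
R=lambda x,y:(285+(x-400)/5-.4,160+y/5-.4)
SL=lambda x,y:(170+x/4-.4,185+(y-300)/4-.4)
SR=lambda x,y:(260+(x-400)/4-.4,115+(y-300)/4-.4)
f=lambda n,c,p,z:print(n,np.round(onz(c,*p,z),4)[:2])
f('orange pad',t,R(514,224),.003);f('green pad',t,R(720,224),.003)
f('o sleeve top',t,R(516,221),.048);f('g sleeve top',t,R(729,222),.048)
f('foot',t,R(553,62),.012);f('pin top scene',s,SR(461,424),.052);f('foot scene',s,SR(458,462),.012)
f('o sl scene',s,SR(567,491),.048);f('g sl scene',s,SR(630,396),.048);f('g pad scene',s,SR(629,438),.003)
f('bar far top',t,L(284,142),.075);f('bar near top',t,L(281,290),.075)
f('bar far sc',s,SL(240,446),.075);f('bar near sc',s,SL(364,502),.075)
f('hinge far L',t,L(60,130),.075)
# bottles
f('hdpe cap',t,(170*.64,331*.64),.16);f('dropper',s,SR(620,360),.01);f('dropper2',s,SR(697,382),.01)
```

```text
orange pad [ 0.4562 -0.2398]
green pad [ 0.453  -0.3882]
o sleeve top [ 0.4575 -0.2347]
g sleeve top [ 0.4536 -0.3827]
foot [ 0.5716 -0.2699]
pin top scene [ 0.5675 -0.2784]
foot scene [ 0.5672 -0.2756]
o sl scene [ 0.4545 -0.2421]
g sl scene [ 0.4532 -0.3868]
g pad scene [ 0.4486 -0.386 ]
bar far top [0.5353 0.1197]
bar near top [0.4345 0.1231]
bar far sc [0.5297 0.1174]
bar near sc [0.4295 0.1245]
hinge far L [0.5468 0.2729]
hdpe cap [0.443  0.4131]
dropper [ 0.4947 -0.4826]
dropper2 [ 0.4192 -0.4832]
```

```bash
cat >> h.py <<'E'
from scipy.spatial.transform import Rotation as Rn
def togo(P,yaw=None):
    s=robot.observe(); R=Rn.from_euler('xyz',s['tool_rot']).as_matrix()
    print('t',round(s['time'],2),'pos',s['tool_pos'].round(4),'rot',s['tool_rot'].round(4),'F',s['contact_force'].round(1),'op',round(s['opening'],4),round(s['grip_force'],1))
    d=R.T@(np.array(P)-s['tool_pos'])*1000; print('travel',d.round(1))
    if yaw is not None:
        w=(yaw-s['tool_rot'][2]+np.pi)%(2*np.pi)-np.pi; print('turn',-np.degrees(w)/5)
E
python3 -c "
from h import *
togo([.44,-.33,.30],.43)"
```

```text
t 0.1 pos [ 0.2197 -0.4765  0.2916] rot [-3.1402e+00 -2.0000e-04  4.3180e-01] F [ 0.5 -0.3  0.2] op 0.092 0.0
travel [261.5 -40.9  -8.3]
turn 0.02074904467986078
```

```bash
python3 -m inch '{"travel":[[45,-7,0],[90,-14,0],[135,-21,0],[180,-28,0],[225,-35,0],[260,-41,0],[260,-41,0],[260,-41,0]],"turn":[0,0,0,0,0,0,0,0],"claw":[-1,-1,-1,-1,-1,-1,-1,-1]}'
python3 - <<'E'
from h import *
c=snap('wrist','w1');print(robot.observe()['tool_pos'],np.round(c['cam_to_world'],3).tolist(),c['fx'])
cv2.imwrite('pics/w1b.png',cv2.resize(c['pixels'][:,:,::-1],(800,600),interpolation=cv2.INTER_CUBIC))
E
```

```text
time: 0.9
tool_pos: [0.4389, -0.3302, 0.2917]
tool_rot: [-3.141, 0.001, 0.434]
contact_force: [-0.7, 1.2, 0.4]
opening: 0.0918
grip_force: 0.0
[ 0.43829536 -0.33084948  0.29181913] [[0.421, -0.863, -0.279, 0.516], [-0.907, -0.401, -0.129, -0.295], [-0.001, 0.308, -0.952, 0.384], [0.0, 0.0, 0.0, 1.0]] 296.55345422321295
```

View pics/w1b.png

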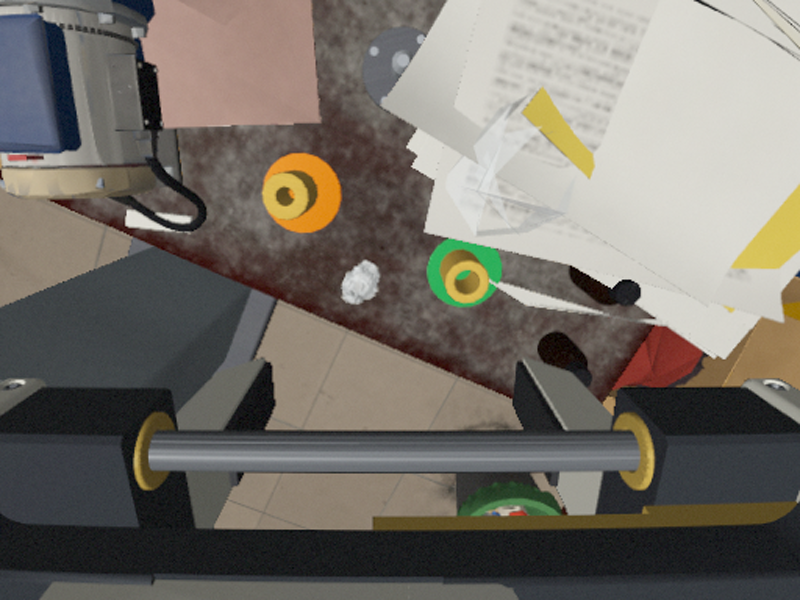

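In this view the orange sleeve is at (287,196) with a bore about 0.4 of its outside diameter, so 13 mm. The green sleeve at (467,281) has a bore about 0.56 of it, so 19 mm: green fits. Next I'll refine positions and triangulate the paper height near the pin.

Run:
```python
from h import *
w=load('w1');t=load('top0');s=load('scene0')
W=lambda x,y:(x*.64-.2,y*.64-.2)
R=lambda x,y:(285+(x-400)/5-.4,160+y/5-.4)
SR=lambda x,y:(260+(x-400)/4-.4,115+(y-300)/4-.4)
f=lambda n,c,p,z:print(n,np.round(onz(c,*p,z),4)[:2])
f('g top',w,W(467,281),.048);f('g pad',w,W(465,271),.003);f('o top',w,W(287,196),.048);f('o pad',w,W(302,192),.003)
f('pin top',w,W(401,61),.052);f('foot',w,W(396,70),.012)
f('dropA cap',w,W(627,291),.077);f('dropB cap',w,W(578,372),.068)
def tri(*rs):
    A=0;b=0
    for o,d in rs:
        d=d/np.linalg.norm(d);M=np.eye(3)-np.outer(d,d);A=A+M;b=b+M@o
    return np.linalg.solve(A,b).round(3)
print('cornerB',tri(ray(w,*W(427,232)),ray(t,*R(665,182))))
print('cornerA',tri(ray(w,*W(385,105)),ray(t,*R(584,103))))
print('pin',tri(ray(w,*W(401,61)),ray(s,*SR(461,422))))
print('gsl',tri(ray(w,*W(467,281)),ray(s,*SR(630,396))))
print(' yellow',tri(ray(w,*W(594,177)),ray(t,*R(778,65))), tri(ray(w,*W(540,90)),ray(t,*R(705,28))))
```

```text
g top [ 0.4553 -0.3836]
g pad [ 0.4543 -0.3899]
o top [ 0.457  -0.2381]
o pad [ 0.4572 -0.2403]
pin top [ 0.5699 -0.2748]
foot [ 0.5693 -0.2717]
dropA cap [ 0.5015 -0.4812]
dropB cap [ 0.4311 -0.4885]
cornerB [ 0.48  -0.334  0.076]
cornerA [ 0.537 -0.278  0.081]
pin [ 0.568 -0.275  0.057]
gsl [ 0.454 -0.384  0.049]
 yellow [ 0.553 -0.399  0.125] [ 0.583 -0.357  0.099]
```

```bash
python3 -c "
from h import *
togo([.4545,-.384,.17],0)"
```

```text
t 0.95 pos [ 0.4383 -0.3308  0.2918] rot [-3.1409e+00  8.0000e-04  4.3220e-01] F [-0.6 -0.3  0.2] op 0.0918 0.0
travel [ -7.5  55.1 121.8]
turn 4.953020884733389
```

```bash
python3 -m inch '{"travel":[[-2,15,30],[-4,30,60],[-6,45,90],[-7.5,55,121],[-7.5,55,121],[-7.5,55,121]],"turn":[1.5,3,4.5,4.95,4.95,4.95],"claw":[-0.3,-0.3,-0.3,-0.3,-0.3,-0.3]}'
python3 - <<'E'
from h import *
c=snap('wrist','w2');togo([.4545,-.384,.087],0)
cv2.imwrite('pics/w2b.png',cv2.resize(c['pixels'][:,:,::-1],(800,600),interpolation=cv2.INTER_CUBIC))
E
```

```text
time: 1.55
tool_pos: [0.4539, -0.3845, 0.1714]
tool_rot: [-3.141, 0.001, -0.001]
contact_force: [0.5, -0.1, 0.7]
opening: 0.0597
grip_force: 0.0
t 1.6 pos [ 0.4545 -0.3845  0.1726] rot [ 3.1406e+00 -8.0000e-04 -2.0000e-04] F [ 1.3 -0.9  0.8] op 0.0599 0.0
travel [-0.1 -0.6 85.6]
turn -0.0023365405273144046
```

View pics/w2b.png

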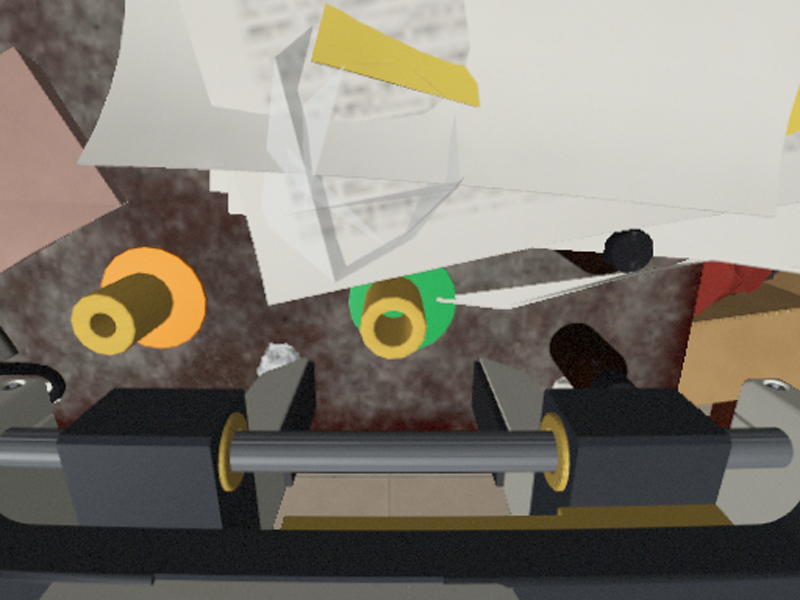

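Green's bore is clearly the larger, with the green pad visible through it. The paper sheet has its corner at (78,163) hanging over the pin, so I'll triangulate it.

Run:
```python
from h import *
w=load('w1');v=load('w2')
W=lambda x,y:(x*.64-.2,y*.64-.2)
def tri(*rs):
    A=0;b=0
    for o,d in rs:
        d=d/np.linalg.norm(d);M=np.eye(3)-np.outer(d,d);A=A+M;b=b+M@o
    return np.linalg.solve(A,b).round(3)
for n,a,b in [('A',(385,105),(78,163)),('B',(427,232),(270,304)),('yel',(594,177),(480,105)),('yel2',(540,90),(328,5)),('step',(410,165),(210,188)),('spike',(490,279),(440,300)),('gtop',(467,281),(394,327)),('capA',(627,291),(629,249)),('otop',(287,196),(102,324)),('sheet r',(785,318),(776,215))]:
    print(n,tri(ray(w,*W(*a)),ray(v,*W(*b))),proj(load('scene0'),tri(ray(w,*W(*a)),ray(v,*W(*b)))).round(0))
print(onz(v,*W(394,327),.048))
```

```text
A [ 0.536 -0.28   0.107] [284. 135.]
B [ 0.48  -0.335  0.088] [306. 135.]
yel [ 0.556 -0.415  0.085] [294. 118.]
yel2 [ 0.588 -0.361  0.077] [280. 125.]
step [ 0.519 -0.307  0.064] [291. 142.]
spike [ 0.458 -0.411  0.01 ] [317. 143.]
gtop [ 0.455 -0.384  0.046] [316. 139.]
capA [ 0.501 -0.481  0.079] [315. 114.]
otop [ 0.458 -0.238  0.051] [300. 162.]
sheet r [ 0.53  -0.405  0.258] [304.  78.]
[ 0.45536387 -0.38452686  0.048     ]
```

```bash
python3 -m inch '{"travel":[[0,0,30],[0.5,-0.3,55],[0.5,-0.3,70],[0.5,-0.3,76],[0.5,-0.3,76],[0.5,-0.3,76],[0.5,-0.3,76],[0.5,-0.3,76],[0.5,-0.3,76]],"turn":[0,0,0,0,0,0,0,0,0],"claw":[-0.3,-0.3,-0.3,-0.3,-0.3,1,1,1,1]}' 25; python3 -c "
from h import *
togo([.4545,-.384,.25])"
```

```text
time: 2.5
tool_pos: [0.4557, -0.3838, 0.0959]
tool_rot: [3.141, -0.001, -0.0]
contact_force: [-1.0, 0.0, 2.7]
opening: 0.0335
grip_force: 25.0
t 2.5 pos [ 0.4557 -0.3838  0.0959] rot [ 3.1405e+00 -9.0000e-04 -1.0000e-04] F [-1.   0.   2.7] op 0.0335 25.0
travel [  -1.     0.3 -154.1]
```

```bash
python3 -m inch '{"travel":[[0,0,-25],[0,0,-60],[0,0,-95],[0,0,-130],[0,0,-155],[5,-30,-155],[15,-65,-155],[30,-100,-155],[40,-120,-155],[45,-125,-155],[45,-125,-155],[45,-125,-155]],"turn":[0,0,0,0,-1.6,-3.2,-4.8,-6.4,-8,-9.6,-11.2,-12.8],"claw":[1,1,1,1,1,1,1,1,1,1,1,1]}'; python3 -m inch '{"travel":[[0,0,0],[0,0,0],[0,0,0],[0,0,0],[0,0,0]],"turn":[-1.7,-3.4,-5,-5.2,-5.2],"claw":[1,1,1,1,1]}'
python3 - <<'E'
from h import *
c=snap('wrist','w3');togo([.569,-.2745,.20],np.pi/2);print(robot.observe()['qpos'])
cv2.imwrite('pics/w3b.png',cv2.resize(c['pixels'][:,:,::-1],(800,600),interpolation=cv2.INTER_CUBIC))
E
```

```text
time: 3.7
tool_pos: [0.5005, -0.2579, 0.2501]
tool_rot: [-3.141, 0.0, 1.124]
contact_force: [0.2, 0.3, -1.1]
opening: 0.0334
grip_force: 25.0
time: 4.2
tool_pos: [0.5004, -0.2585, 0.2502]
tool_rot: [-3.141, -0.0, 1.568]
contact_force: [0.7, -0.3, -1.1]
opening: 0.0333
grip_force: 25.0
t 4.25 pos [ 0.5004 -0.2585  0.2502] rot [-3.1415 -0.      1.5675] F [ 0.6  0.2 -0.7] op 0.0335 25.0
travel [-15.7  68.7  50.2]
turn -0.0379757663604524
[-6.12947734e-01  4.46998151e-01  1.48188229e+00 -4.58724356e-05
  1.21280165e+00 -6.09617648e-01]
```

View pics/w3b.png

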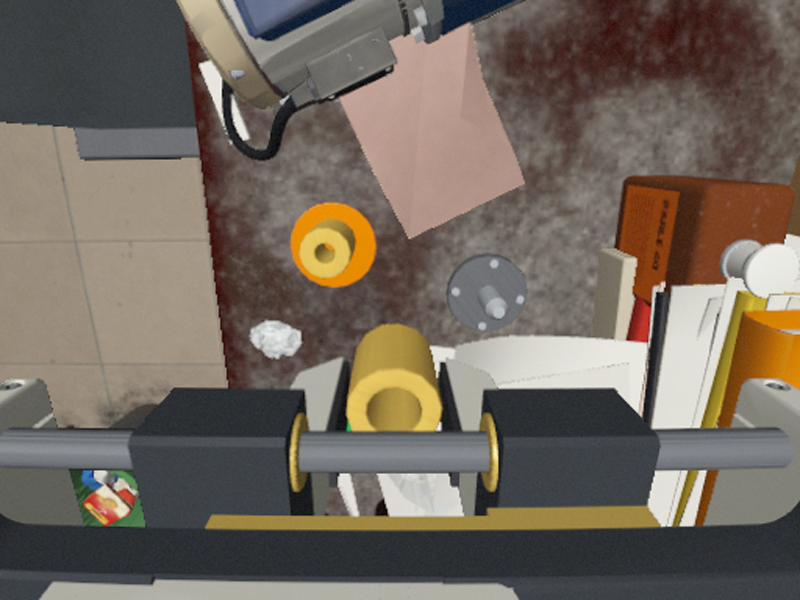

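The view shows the foot centre at (487,292), the pin tip at (499,312), the sheet edge at row 345, and a book and box at right from column 597. I'll locate those.

Run:
```python
from h import *
v=load('w3');t=load('top0');s=load('scene0')
W=lambda x,y:(x*.64-.2,y*.64-.2)
def tri(*rs):
    A=0;b=0
    for o,d in rs:
        d=d/np.linalg.norm(d);M=np.eye(3)-np.outer(d,d);A=A+M;b=b+M@o
    return np.linalg.solve(A,b).round(3)
print('pin',onz(v,*W(499,311),.052),'foot',onz(v,*W(487,292),.012))
print('sleeve bottom',onz(v,*W(395,411),.157))
for z in(0,.05,.1):print(z,'book',onz(v,*W(598,250),z).round(3)[:2],onz(v,*W(595,340),z).round(3)[:2],'box',onz(v,*W(625,178),z).round(3)[:2],'sheetedge',onz(v,*W(530,337),z).round(3)[:2],'stack',onz(v,*W(665,288),z).round(3)[:2])
print('box corner',[onz(t,*W(458,200),z).round(3)[:2] for z in(0,.07)],[onz(t,*W(460,228),z).round(3)[:2] for z in(0,.07)])
print('stack top corner',[onz(t,*W(490,212),z).round(3)[:2] for z in(.1,.2)])
# enlarged composite near pin: scene + top
o=np.zeros((400,800,3),np.uint8)
o[:,:400]=cv2.resize(s['pixels'][100:180,205:285,::-1],(400,400),interpolation=cv2.INTER_CUBIC)
o[:,400:]=cv2.resize(t['pixels'][120:200,280:360,::-1],(400,400),interpolation=cv2.INTER_CUBIC)
cv2.imwrite('pics/c2.png',o)
```

```text
pin [ 0.57119729 -0.2750285   0.052     ] foot [ 0.57078374 -0.27377747  0.012     ]
sleeve bottom [ 0.50170474 -0.28715837  0.157     ]
0 book [ 0.656 -0.244] [ 0.663 -0.318] box [ 0.669 -0.191] sheetedge [ 0.61  -0.315] stack [ 0.713 -0.274]
0.05 book [ 0.633 -0.234] [ 0.64  -0.297] box [ 0.645 -0.189] sheetedge [ 0.594 -0.295] stack [ 0.682 -0.26 ]
0.1 book [ 0.611 -0.224] [ 0.616 -0.276] box [ 0.62  -0.186] sheetedge [ 0.578 -0.274] stack [ 0.651 -0.245]
box corner [array([ 0.737, -0.196]), array([ 0.72 , -0.188])] [array([ 0.671, -0.199]), array([ 0.658, -0.19 ])]
stack top corner [array([ 0.686, -0.253]), array([ 0.665, -0.236])]
```

View pics/c2.png

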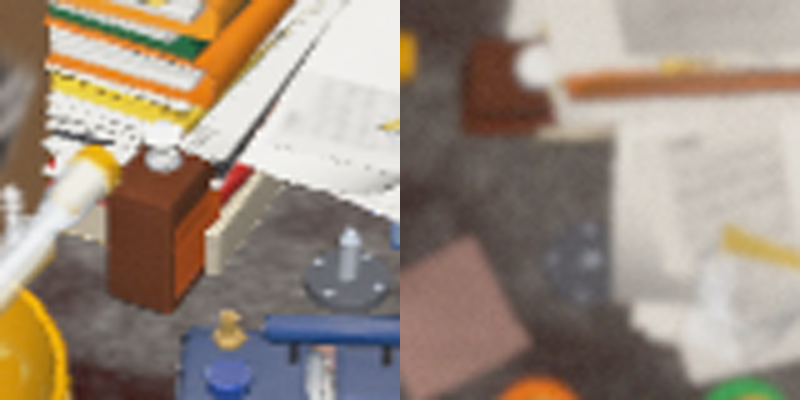

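```bash
python3 -m inch '{"travel":[[-2,15,0],[-6,35,0],[-10,55,0],[-16,69.6,10],[-16,69.6,30],[-16,69.6,50],[-16,69.6,50],[-16,69.6,50],[-16,69.6,50]],"turn":[-1.6,-3.2,-4.8,-6.4,-8,-9.6,-11.2,-12,-12],"claw":[1,1,1,1,1,1,1,1,1]}'
python3 - <<'E'
from h import *
c=snap('wrist','w4');togo([.570,-.2745,.125],np.radians(150))
v=load('w3');print('sl top w3',onz(v,395*.64-.2,405*.64-.2,.202))
print('pred pin tip px w4',proj(c,[.57,-.2745,.052])/.64,'sleeve bottom',proj(c,[.57,-.2745,.107])/.64)
cv2.imwrite('pics/w4b.png',cv2.resize(c['pixels'][:,:,::-1],(800,600),interpolation=cv2.INTER_CUBIC))
E
```

```text
time: 5.15
tool_pos: [0.57, -0.2746, 0.1999]
tool_rot: [-3.142, -0.0, 2.616]
contact_force: [0.1, 0.0, -1.3]
opening: 0.0337
grip_force: 25.0
t 5.2 pos [ 0.57   -0.2746  0.2001] rot [-3.1416e+00 -1.0000e-04  2.6143e+00] F [-0.6  0.2 -1.2] op 0.0336 25.0
travel [ 0.1  0.1 75.1]
turn -0.04188744275286844
sl top w3 [ 0.50162661 -0.25762181  0.202     ]
pred pin tip px w4 [392.56896563 311.05405941] sleeve bottom [392.33044739 352.0405674 ]
```

View pics/w4b.png

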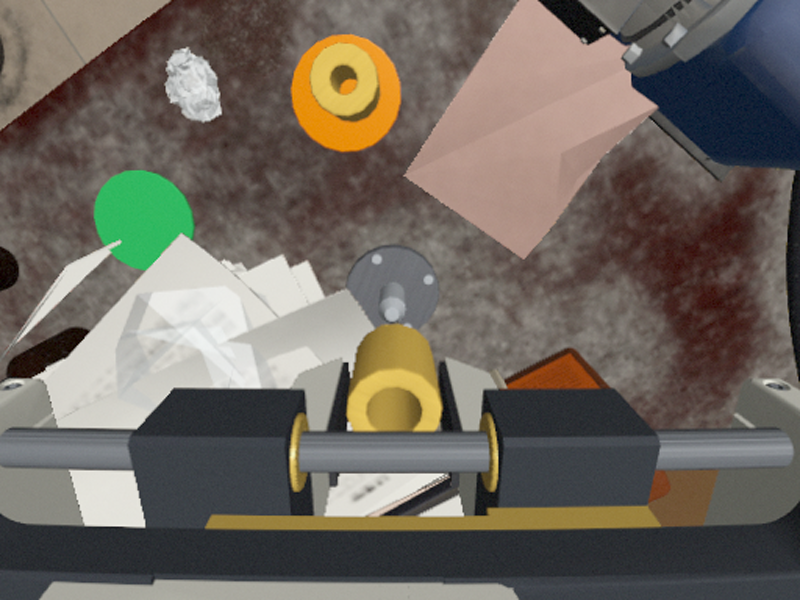

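The pin tip is at (393,311), as predicted at (392.6,311), so the sleeve is aligned over the pin. I'll descend gently.

```bash
python3 -m inch '{"travel":[[0,0,20],[0,0,40],[0,0,50],[0,0,55],[0,0,60],[0,0,64],[0,0,64]],"turn":[0,0,0,0,0,0,0],"claw":[1,1,1,1,1,1,1]}'
```

```text
time: 5.9
tool_pos: [0.5701, -0.2746, 0.1362]
tool_rot: [-3.142, 0.0, 2.617]
contact_force: [-0.3, 0.2, -0.7]
opening: 0.0333
grip_force: 25.0
```

```bash
python3 -m inch '{"travel":[[0,0,5],[0,0,9],[0,0,14],[0,0,14]],"turn":[0,0,0,0],"claw":[1,1,1,1]}'
```

```text
time: 6.3
tool_pos: [0.5697, -0.2744, 0.1213]
tool_rot: [3.142, -0.001, 2.618]
contact_force: [-0.1, 0.3, -1.8]
opening: 0.0333
grip_force: 25.0
```

```bash
python3 -m inch '{"travel":[[0,0,5],[0,0,8],[0,0,8],[0,0,8],[0,0,8],[0,0,8]],"turn":[0,0,0,0,0,0],"claw":[1,1,1,-0.1,-0.1,-0.1]}'; python3 -m inch '{"travel":[[0,0,-20],[0,0,-50],[0,0,-90],[0,0,-125],[0,0,-125]],"turn":[0,0,0,0,0],"claw":[-0.1,-0.1,-0.1,-0.1,-0.1]}'
python3 - <<'E'
from h import *
c=snap('wrist','w5');togo([.57,-.2745,.25])
for z in(.057,):print('pred home top px',proj(c,[.57,-.2745,.057])/.64,proj(c,[.57,-.2745,.012])/.64)
s=robot.read_camera('scene')
o=np.zeros((600,800,3),np.uint8)
o[:]=cv2.resize(c['pixels'][:,:,::-1],(800,600),interpolation=cv2.INTER_CUBIC)
o[300:,:300]=cv2.resize(s['pixels'][110:170,240:300,::-1],(300,300),interpolation=cv2.INTER_CUBIC)
cv2.imwrite('pics/w5b.png',o)
E
```

```text
time: 6.9
tool_pos: [0.5702, -0.2747, 0.1146]
tool_rot: [-3.142, 0.001, 2.618]
contact_force: [0.1, -0.0, -0.5]
opening: 0.0491
grip_force: 0.0
time: 7.4
tool_pos: [0.5719, -0.2757, 0.2456]
tool_rot: [-3.141, 0.011, 2.618]
contact_force: [1.2, -0.0, 0.3]
opening: 0.0503
grip_force: 0.0
t 7.45 pos [ 0.571  -0.2751  0.2425] rot [-3.1413  0.0065  2.6179] F [ 0.2 -0.6 -0.8] op 0.0504 0.0
travel [ 1.1  0.  -7.5]
pred home top px [392.88837209 283.47091463] [392.99963512 266.02031481]
```

View pics/w5b.png

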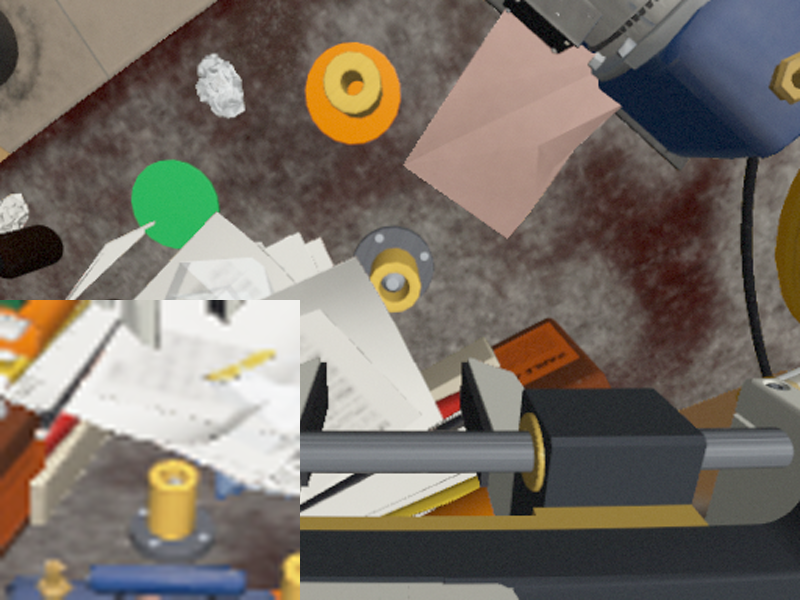

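The sleeve is down over the pin at (397,288), with the pin nose just inside the rim, so it looks home. Next are the bar and the mark geometry, using the existing pictures.

Run:
```python
from h import *
a=np.array([.482,.121]);th=np.arctan2(-.0055,.1005)
ex=np.array([np.cos(th),np.sin(th),0]);ey=np.array([-ex[1],ex[0],0])
H=np.r_[a,.075]+.15*ey;print('H',H,th)
def pl(c,u,v,off):
    o,d=ray(c,u,v);P=o+d*(((H+off*ex)-o)@ex)/(d@ex);q=P-H;return np.hypot(q@ey,q[2]),np.degrees(np.arctan2(q[2],-q@ey))
for n,x0,x1,y0,y1 in[('scene0',185,225,185,215),('top0',170,205,155,175)]:
    c=load(n);p=c['pixels'].astype(int)[y0:y1,x0:x1]
    for nm,m in[('green',(p[...,1]>p[...,0]+50)&(p[...,1]>p[...,2]+40)),('orange',(p[...,0]>p[...,1]+70)&(p[...,1]>p[...,2]+10)&(p[...,1]<150))]:
        vs,us=np.nonzero(m)
        L=np.array([pl(c,u+x0,v+y0,.091) for u,v in zip(us,vs)])
        print(n,nm,len(L),'r',L[:,0].min().round(3),L[:,0].max().round(3),'ang mean',L[:,1].mean().round(1),np.percentile(L[:,1],[5,95]).round(1))
        i=np.argsort(L[:,0])[:4];print('  inner',[(us[k]+x0,vs[k]+y0,L[k].round(3)) for k in i])
# needle dark px in scene
togo([.482,.121,.20])
```

```text
H [0.49019669 0.27077588 0.075     ] -0.054671831419150184
scene0 green 36 r 0.137 0.163 ang mean 36.3 [31.9 43.5]
  inner [(np.int64(208), np.int64(205), array([ 0.137, 33.569])), (np.int64(207), np.int64(204), array([ 0.138, 37.074])), (np.int64(208), np.int64(204), array([ 0.139, 34.693])), (np.int64(209), np.int64(204), array([ 0.141, 32.338]))]
scene0 orange 28 r 0.14 0.175 ang mean 59.7 [55.9 65.2]
  inner [(np.int64(199), np.int64(203), array([ 0.14 , 56.699])), (np.int64(198), np.int64(203), array([ 0.14 , 58.893])), (np.int64(199), np.int64(202), array([ 0.143, 57.288])), (np.int64(198), np.int64(202), array([ 0.143, 59.426]))]
top0 green 17 r 0.174 0.28 ang mean 48.1 [38.8 55.6]
  inner [(np.int64(196), np.int64(168), array([ 0.174, 38.869])), (np.int64(197), np.int64(168), array([ 0.178, 38.429])), (np.int64(194), np.int64(167), array([ 0.189, 45.08 ])), (np.int64(195), np.int64(167), array([ 0.192, 44.583]))]
top0 orange 9 r 0.22 0.287 ang mean 63.7 [61.7 65.6]
  inner [(np.int64(179), np.int64(164), array([ 0.22 , 62.713])), (np.int64(180), np.int64(164), array([ 0.222, 62.102])), (np.int64(181), np.int64(164), array([ 0.224, 61.504])), (np.int64(180), np.int64(163), array([ 0.244, 63.606]))]
t 7.5 pos [ 0.5702 -0.2746  0.2402] rot [-3.1415e+00  2.2000e-03  2.6179e+00] F [-0.1  0.5  0.1] op 0.0502 0.0
travel [274.3 298.5  39.5]
```

```bash
python3 -m inch '{"travel":[[40,8,-25],[80,17,-50],[116,25,-60],[139,64,-60],[162,103,-60],[184,142,-60],[206,181,-60],[229,220,-60],[252,259,-60],[274,298.5,-60],[274,298.5,-60],[274,298.5,-60]],"turn":[0,0,0,-1,-2,-3,-4,-5,-5.4,-5.4,-5.4,-5.4],"claw":[0,0.2,0.2,0.2,0.2,0.2,0.2,0.2,0.2,0.2,0.2,0.2]}'
python3 - <<'E'
from h import *
c=snap('wrist','w6');togo([.482,.121,.125],np.radians(176.9))
g=c['pixels'].astype(int).sum(2)
# bar prediction
for P in([.482,.121,.075],[.512,.1195,.075],[.452,.1225,.075]):
    q=proj(c,P);u,v=np.round(q).astype(int);print(q.round(1),[g[k,u] for k in range(v-14,v+15)])
E
```

```text
time: 8.7
tool_pos: [0.4814, 0.1217, 0.2978]
tool_rot: [-3.141, -0.003, 3.092]
contact_force: [0.4, -1.2, -0.2]
opening: 0.0369
grip_force: 0.0
t 8.75 pos [0.4817 0.1207 0.298 ] rot [-3.1407e+00 -2.3000e-03  3.0898e+00] F [-0.1  0.5 -0.4] op 0.0366 0.0
travel [ -0.7   0.5 173. ]
turn 0.026846962142589366
[251.2 177.8] [np.int64(116), np.int64(108), np.int64(101), np.int64(123), np.int64(125), np.int64(118), np.int64(119), np.int64(125), np.int64(103), np.int64(123), np.int64(118), np.int64(129), np.int64(120), np.int64(126), np.int64(109), np.int64(121), np.int64(116), np.int64(133), np.int64(118), np.int64(125), np.int64(119), np.int64(118), np.int64(120), np.int64(116), np.int64(129), np.int64(129), np.int64(123), np.int64(134), np.int64(120)]
[251.2 203.5] [np.int64(123), np.int64(134), np.int64(120), np.int64(131), np.int64(135), np.int64(123), np.int64(137), np.int64(127), np.int64(124), np.int64(128), np.int64(131), np.int64(129), np.int64(129), np.int64(129), np.int64(117), np.int64(136), np.int64(129), np.int64(144), np.int64(129), np.int64(133), np.int64(131), np.int64(130), np.int64(136), np.int64(130), np.int64(126), np.int64(132), np.int64(136), np.int64(135), np.int64(127)]
[251.2 150.6] [np.int64(88), np.int64(117), np.int64(108), np.int64(115), np.int64(109), np.int64(94), np.int64(101), np.int64(92), np.int64(106), np.int64(103), np.int64(93), np.int64(103), np.int64(111), np.int64(99), np.int64(118), np.int64(108), np.int64(95), np.int64(122), np.int64(114), np.int64(110), np.int64(121), np.int64(118), np.int64(121), np.int64(105), np.int64(111), np.int64(132), np.int64(113), np.int64(116), np.int64(108)]
```

Run:
```python
from h import *
c=load('w6');g=c['pixels'].astype(int).sum(2)
for v in(150,178,203):print(v,g[v-1:v+2,215:300].mean(0).astype(int).tolist())
print(g[90:240,249:254].mean(1).astype(int).tolist())
```

```text
150 [286, 314, 312, 297, 287, 289, 283, 288, 296, 297, 299, 298, 297, 279, 285, 302, 308, 317, 305, 286, 278, 279, 272, 274, 289, 299, 290, 277, 284, 298, 308, 308, 302, 180, 80, 95, 109, 112, 134, 163, 174, 152, 130, 120, 166, 208, 220, 218, 215, 203, 176, 164, 153, 153, 174, 186, 201, 231, 359, 468, 507, 509, 509, 507, 511, 514, 509, 513, 514, 511, 509, 515, 513, 513, 351, 209, 193, 192, 200, 194, 198, 269, 417, 612, 652]
178 [227, 219, 213, 208, 204, 211, 214, 196, 176, 146, 132, 134, 130, 138, 127, 128, 145, 161, 169, 178, 170, 158, 150, 143, 139, 135, 114, 122, 116, 112, 114, 123, 100, 53, 100, 107, 118, 142, 154, 150, 142, 134, 116, 111, 121, 128, 132, 131, 124, 115, 127, 122, 142, 160, 152, 161, 306, 430, 497, 508, 510, 509, 508, 507, 511, 509, 505, 505, 506, 504, 499, 499, 328, 195, 189, 197, 195, 200, 180, 300, 497, 637, 655, 652, 647]
203 [251, 251, 251, 253, 240, 232, 226, 214, 207, 203, 184, 166, 163, 168, 158, 133, 115, 101, 98, 92, 100, 105, 112, 109, 113, 136, 153, 171, 198, 226, 253, 176, 94, 91, 108, 116, 125, 141, 151, 136, 134, 132, 251, 288, 288, 291, 307, 323, 32
[... 232 characters left out ...]
, 290, 314, 321, 323, 303, 282, 287, 282, 279, 280, 258, 239, 245, 253, 251, 251, 276, 297, 307, 311, 313, 308, 298, 285, 299, 317, 294, 213, 161, 124, 122, 113, 121, 123, 120, 120, 112, 104, 108, 114, 112, 104, 97, 106, 105, 104, 111, 110, 107, 109, 103, 105, 108, 105, 108, 110, 111, 112, 109, 117, 111, 117, 113, 110, 115, 115, 107, 120, 121, 123, 114, 117, 114, 123, 116, 118, 122, 120, 125, 127, 123, 125, 122, 125, 125, 124, 123, 126, 132, 126, 122, 124, 127, 121, 121, 128, 132, 125, 128, 125, 128, 124, 127, 127, 130, 130, 130, 131, 130, 129, 130, 132, 127, 132, 127, 132, 124, 129, 132, 130, 132, 131, 124, 117, 154, 244, 287, 283, 299, 316, 320, 311, 306, 322, 341, 337, 311, 300, 302, 311]
```

Run:
```python
from h import *
c=load('w6')
for u,v in((253.9,127.3),(250.5,223.5),(253.3,150),(251.3,203)):print(onz(c,u,v,.075).round(4))
togo([.4835,.1215,.125],np.radians(175.5))
```

```text
[0.4276 0.1265 0.075 ]
[0.5364 0.1175 0.075 ]
[0.4514 0.1247 0.075 ]
[0.5114 0.1196 0.075 ]
t 8.75 pos [0.4817 0.1207 0.298 ] rot [-3.1407e+00 -2.3000e-03  3.0898e+00] F [-0.1  0.5 -0.4] op 0.0366 0.0
travel [ -2.2   1.1 173. ]
turn 0.3068469621425923
```

```bash
python3 -m inch '{"travel":[[0,1,40],[0,1.3,80],[0,1.3,120],[0,1.3,150],[0,1.3,165],[0,1.3,175],[0,1.3,175],[0,1.3,175],[0,1.3,175],[0,1.3,175],[0,1.3,175]],"turn":[0.33,0.33,0.33,0.33,0.33,0.33,0.33,0.33,0.33,0.33,0.33],"claw":[0.2,0.2,0.2,0.2,0.2,0.2,0.2,1,1,1,1]}' 20
python3 - <<'E'
from h import *
a=np.radians(36)
togo([.482+.15*(1-np.cos(a))*.082,.122+.15*(1-np.cos(a)),.122+.15*np.sin(a)],np.radians(175.3))
E
```

```text
time: 9.85
tool_pos: [0.4825, 0.1221, 0.1249]
tool_rot: [-3.141, 0.001, 3.061]
contact_force: [0.5, -0.2, 2.9]
opening: 0.0114
grip_force: 20.0
t 9.85 pos [0.4825 0.1221 0.1249] rot [-3.1412e+00  1.4000e-03  3.0606e+00] F [ 0.5 -0.2  2.9] op 0.0114 20.0
travel [  0.3  28.6 -85.3]
turn 0.012261669557118283
```

```bash
python3 -m inch '{"travel":[[0,0.2,8],[0,0.8,-15.7],[0,3.3,-31.2],[0,7.3,-46.4],[0,13,-61],[0,20,-75],[0,24.5,-82],[0,28.6,-88],[0,28.6,-88],[0,28.6,-88]],"turn":[0,0,0,0,0,0,0,0,0,0],"claw":[1,1,1,1,1,1,1,1,1,1]}' 20 --help 2>/dev/null | head -0; python3 -c "
from h import *
togo([.48,.15,.21])"
```

```text
t 9.85 pos [0.4825 0.1221 0.1249] rot [-3.1412e+00  1.4000e-03  3.0606e+00] F [ 0.5 -0.2  2.9] op 0.0114 20.0
travel [  4.6  27.6 -85.1]
```

That call had a stray option and a wrong first row, and the arm did not move. Here is the corrected lift.

```bash
python3 -m inch '{"travel":[[0,0.2,-8],[0,0.8,-15.7],[0,3.3,-31.2],[0,7.3,-46.4],[0,13,-61],[0,20,-75],[0,24.5,-82],[0,28.6,-88],[0,28.6,-88],[0,28.6,-88]],"turn":[0,0,0,0,0,0,0,0,0,0],"claw":[1,1,1,1,1,1,1,1,1,1]}'
python3 - <<'E'
from h import *
c=snap('scene','s2');t=snap('top','t2');togo([.4825,.1507,.2129])
o=np.zeros((600,800,3),np.uint8)
o=cv2.resize(c['pixels'][178:253,160:260,::-1],(800,600),interpolation=cv2.INTER_CUBIC)
x=cv2.resize(c['pixels'][100:180,230:330,::-1],(250,200),interpolation=cv2.INTER_CUBIC);o[400:,550:]=x
cv2.imwrite('pics/s2b.png',o)
E
```

```text
time: 10.85
tool_pos: [0.4848, 0.1492, 0.2139]
tool_rot: [-3.138, 0.002, 3.061]
contact_force: [0.5, -10.7, 5.2]
opening: 0.0111
grip_force: 20.0
t 10.95 pos [0.4848 0.149  0.2138] rot [-3.1381e+00  2.1000e-03  3.0607e+00] F [  0.1 -10.8   5.8] op 0.0115 20.0
travel [2.4 1.5 0.9]
```

View pics/s2b.png

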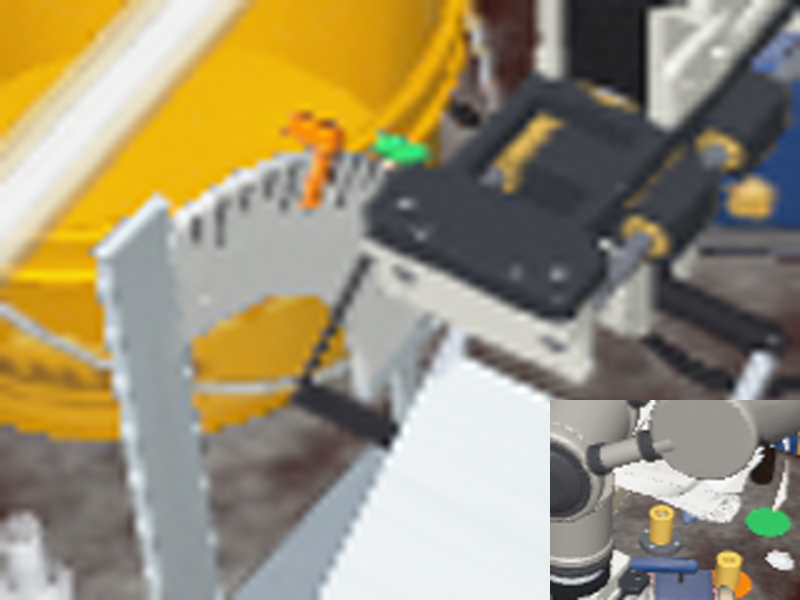

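The scene crop shows the orange mark's tip at (312,205), green's flag at (400,148), and the needle rising from (300,390) to (365,260), its tip hidden behind the gripper. The inset shows the sleeve home on the pin and the other one on orange. I'll check the angles numerically.

Run:
```python
from h import *
th=-np.radians(4.7);ex=np.array([np.cos(th),np.sin(th),0]);ey=np.array([-ex[1],ex[0],0])
H=np.array([.4825,.122,.075])+.15*ey
def pl(c,u,v,off):
    o,d=ray(c,u,v);P=o+d*(((H+off*ex)-o)@ex)/(d@ex);q=P-H;return np.array([-q@ey,q[2]])
C=lambda x,y:(170+x/4-.4,185+(y-300)/4-.4)
Z=lambda x,y:(160+x/8-.4,178+y/8-.4)
s=load('scene0');s2=load('s2')
po=lambda q:(np.hypot(*q).round(4),np.degrees(np.arctan2(q[1],q[0])).round(1))
for off in(.083,.088):
    a=[pl(s,*C(*p),off) for p in((122,494),(178,440))];b=[pl(s2,*Z(*p),off) for p in((303,385),(365,262))]
    ang=lambda L:np.degrees(np.arctan2(*(L[1]-L[0])[::-1])).round(1)
    print(off,'shut',a,po(a[1]),ang(a),'now',b,po(b[1]),ang(b))
for off in(.088,.092):
  for n,c in(('scene0',s),('s2',s2)):
    p=c['pixels'].astype(int);r=[]
    for nm,m in(('green',(p[...,1]>p[...,0]+40)&(p[...,1]>p[...,2]+30)),('orange',(p[...,0]>p[...,1]+60)&(p[...,1]>p[...,2]+10)&(p[...,1]<160)&(p[...,2]<95))):
        m[:186]=m[206:]=0;m[:,:194]=m[:,216:]=0
        vs,us=np.nonzero(m);L=np.array([pl(c,u,v,off) for u,v in zip(us,vs)])
        R=np.hypot(*L.T);A=np.degrees(np.arctan2(L[:,1],L[:,0]))
        print(n,off,nm,[(round(x,3),round(y,1)) for x,y in sorted(zip(R,A))][::3])
```

```text
0.083 shut [array([0.06051041, 0.01638743]), array([0.12632816, 0.0087279 ])] (np.float64(0.1266), np.float64(4.0)) -6.6 now [array([0.05309784, 0.05340019]), array([0.09085072, 0.07819129])] (np.float64(0.1199), np.float64(40.7)) 33.3
0.088 shut [array([0.06641399, 0.00748193]), array([ 0.13285383, -0.00024999])] (np.float64(0.1329), np.float64(-0.1)) -6.6 now [array([0.05893136, 0.04484452]), array([0.09704107, 0.06986994])] (np.float64(0.1196), np.float64(35.8)) 33.3
scene0 0.088 green [(np.float64(0.136), np.float64(35.3)), (np.float64(0.139), np.float64(34.1)), (np.float64(0.143), np.float64(38.5)), (np.float64(0.146), np.float64(37.3)), (np.float64(0.15), np.float64(36.2)), (np.float64(0.154), np.float64(35.1)), (np.float64(0.155), np.float64(43.1)), (np.float64(0.157), np.float64(39.0)), (np.float64(0.158), np.float64(43.9)), (np.float64(0.16), np.float64(39.9)), (np.float64(0.161), np.float64(38.0)), (np.float64(0.161), np.float64(42.8))]
scene0 0.088 orange [(np.float64(0.139), np.float64(57.6)), (np.float64(0.143), np.float64(60.2)), (np.float64(0.148), np.float64(59.3)), (
[... 4188 characters left out ...]
(np.float64(0.159), np.float64(55.4)), (np.float64(0.161), np.float64(60.8)), (np.float64(0.162), np.float64(62.6)), (np.float64(0.165), np.float64(63.0)), (np.float64(0.166), np.float64(60.0)), (np.float64(0.168), np.float64(63.4)), (np.float64(0.17), np.float64(48.6)), (np.float64(0.171), np.float64(63.7)), (np.float64(0.172), np.float64(49.2)), (np.float64(0.175), np.float64(51.6)), (np.float64(0.175), np.float64(53.3)), (np.float64(0.178), np.float64(52.2)), (np.float64(0.179), np.float64(55.5)), (np.float64(0.181), np.float64(51.0)), (np.float64(0.181), np.float64(54.4)), (np.float64(0.183), np.float64(51.6)), (np.float64(0.184), np.float64(54.9)), (np.float64(0.185), np.float64(34.9))]
```

The mark angle from the scene view depends strongly on the assumed plane depth. The wrist view faces the arc, so I'll check that.

Run:
```python
from h import *
th=-np.radians(4.7);ex=np.array([np.cos(th),np.sin(th),0]);ey=np.array([-ex[1],ex[0],0])
H=np.array([.4825,.122,.075])+.15*ey
snap('wrist','w7')
for n in('w6','w7'):
    c=load(n);p=c['pixels'].astype(int)
    q=lambda a,off=.092,r=.131:proj(c,H+off*ex-r*np.cos(np.radians(a))*ey+np.array([0,0,r*np.sin(np.radians(a))])).round(0)
    print(n,'pred 33',q(33),'36',q(36),'58',q(58),'shut tip',q(0,.088))
    for nm,m in(('green',(p[...,1]>p[...,0]+40)&(p[...,1]>p[...,2]+30)),('orange',(p[...,0]>p[...,1]+60)&(p[...,1]>p[...,2]+10)&(p[...,1]<160))):
        k,l,st,ce=cv2.connectedComponentsWithStats(m.astype(np.uint8))
        print(nm,[(st[i].tolist()) for i in range(1,k) if st[i,4]>8])
```

```text
w6 pred 33 [290. 290.] 36 [295. 294.] 58 [343. 320.] shut tip [266. 250.]
green [[261, 302, 12, 15, 139]]
orange [[0, 144, 7, 11, 45]]
w7 pred 33 [270. 359.] 36 [276. 366.] 58 [343. 415.] shut tip [243. 292.]
green []
orange []
```

Run:
```python
from h import *
th=-np.radians(4.7);ex=np.array([np.cos(th),np.sin(th),0]);ey=np.array([-ex[1],ex[0],0])
H=np.array([.4825,.122,.075])+.15*ey
c=load('w6');p=c['pixels'].astype(int)
m=((p[...,1]>p[...,0]+40)&(p[...,1]>p[...,2]+30)).astype(np.uint8)
for v in range(300,319):print(v,''.join('#' if x else '.' for x in m[v,256:278]),p[v,262:270].sum(1).tolist())
def pl(u,v,off):
    o,d=ray(c,u,v);P=o+d*(((H+off*ex)-o)@ex)/(d@ex);q=P-H;a=np.array([-q@ey,q[2]]);return np.hypot(*a).round(4),np.degrees(np.arctan2(a[1],a[0])).round(1)
vs,us=np.nonzero(m)
for off in(.088,.092):
  for v in(303,308,313,316):
    r=us[vs==v];print(off,v,pl(r.min(),v,off),pl(r.mean(),v,off),pl(r.max(),v,off))
```

```text
300 ...................... [345, 349, 346, 353, 351, 353, 356, 357]
301 ...................... [329, 318, 316, 317, 327, 316, 323, 322]
302 ..........#######..... [223, 218, 237, 254, 300, 310, 306, 313]
303 ......###########..... [169, 175, 192, 229, 320, 351, 350, 349]
304 ......##########...... [172, 182, 203, 239, 318, 355, 352, 353]
305 .....###########...... [185, 193, 184, 261, 331, 343, 353, 347]
306 .....###########...... [168, 180, 183, 253, 341, 346, 342, 350]
307 .....###########...... [163, 175, 184, 280, 341, 344, 343, 353]
308 .....###########...... [187, 185, 183, 274, 350, 346, 347, 341]
309 .....###########...... [174, 176, 173, 285, 343, 348, 346, 340]
310 .....###########...... [166, 182, 159, 293, 335, 351, 345, 340]
311 .....###########...... [173, 179, 175, 302, 343, 353, 345, 344]
312 .....###########...... [190, 171, 179, 304, 345, 349, 347, 339]
313 .......#########...... [238, 192, 173, 321, 348, 347, 344, 341]
314 .......########....... [333, 236, 171, 304, 347, 336, 349, 339]
315 .........#####........ [368, 358, 259, 326, 340, 360, 379, 377]
316 ........
[... 507 characters left out ...]
0.1736), np.float64(39.2)) (np.float64(0.1709), np.float64(39.9))
0.088 316 (np.float64(0.1767), np.float64(39.9)) (np.float64(0.1767), np.float64(39.9)) (np.float64(0.1767), np.float64(39.9))
0.092 303 (np.float64(0.1658), np.float64(33.6)) (np.float64(0.1619), np.float64(34.5)) (np.float64(0.1581), np.float64(35.3))
0.092 308 (np.float64(0.1705), np.float64(35.3)) (np.float64(0.1668), np.float64(36.2)) (np.float64(0.1632), np.float64(37.0))
0.092 313 (np.float64(0.1731), np.float64(37.4)) (np.float64(0.1703), np.float64(38.0)) (np.float64(0.1675), np.float64(38.7))
0.092 316 (np.float64(0.1734), np.float64(38.8)) (np.float64(0.1734), np.float64(38.8)) (np.float64(0.1734), np.float64(38.8))
```

Run:
```python
from h import *
from scipy.optimize import brentq
th=-np.radians(4.7);ex=np.array([np.cos(th),np.sin(th),0]);ey=np.array([-ex[1],ex[0],0])
H=np.array([.4825,.122,.075])+.15*ey
t=load('top0');p=t['pixels'].astype(int)
for nm,m,x0,x1 in(('green',(p[...,1]-np.maximum(p[...,0],p[...,2])).clip(0),188,204),('orange',(p[...,0]-p[...,2]-40).clip(0),174,186)):
    w=m[158:171,x0:x1];v,u=np.mgrid[158:171,x0:x1];w=np.where(w>15,w,0);U=(w*u).sum()/w.sum();V=(w*v).sum()/w.sum()
    for r in(.15,.157):
        f=lambda a:proj(t,H+.097*ex-r*np.cos(a)*ey+np.array([0,0,r*np.sin(a)]))[0]-U
        a=brentq(f,.1,1.4);print(nm,U.round(1),V.round(1),r,np.degrees(a).round(1),proj(t,H+.097*ex-r*np.cos(a)*ey+np.array([0,0,r*np.sin(a)])))
c=load('w6')
for U,V in((266,309),):
  for off in(.095,.097,.1):
    o,d=ray(c,U,V);P=o+d*(((H+off*ex)-o)@ex)/(d@ex);q=P-H;print(off,np.hypot(q@ey,q[2]),np.degrees(np.arctan2(q[2],-q@ey)))
s=robot.observe();q=s['tool_pos']-[0,0,.0495]-H;print('bar angle',np.degrees(np.arctan2(q[2],-q@ey)),np.hypot(q@ey,q[2]))
```

```text
green 195.9 165.8 0.15 31.2 [195.87399131 166.96812056]
green 195.9 165.8 0.157 34.1 [195.87399131 166.5966164 ]
orange 180.3 162.4 0.15 54.4 [180.26019022 164.39070035]
orange 180.3 162.4 0.157 55.6 [180.26019022 164.1015009 ]
0.095 0.16523824301741646 35.555440252716565
0.097 0.16365011514614708 34.89629313084503
0.1 0.161309527695931 33.88346161438852
bar angle 35.99139488670768 0.15188739047836847
```

Three views agree on a green mark at about 34° (33.5–34.5°), and the flap stands at 36°. I'll lower it about 2° and ease the side load.

```bash
python3 -m inch '{"travel":[[0,-2,1.5],[0,-3.5,3],[0,-4.8,4.5],[0,-4.8,4.5],[0,-4.8,4.5],[0,-4.8,4.5]],"turn":[0,0,0,0,0,0],"claw":[1,1,1,1,1,1]}'
python3 - <<'E'
from h import *
th=-np.radians(4.7);ex=np.array([np.cos(th),np.sin(th),0]);ey=np.array([-ex[1],ex[0],0])
H=np.array([.4825,.122,.075])+.15*ey
s=robot.observe();q=s['tool_pos']-[0,0,.0495]-H;print('bar angle',np.degrees(np.arctan2(q[2],-q@ey)),np.hypot(q@ey,q[2]),abs(s['qvel']).max())
a=load('s2')['pixels'].astype(int);b=snap('scene','s3')['pixels'].astype(int)
print('sleeve areas changed',abs(a-b)[100:180,250:330].mean())
E
```

```text
time: 11.6
tool_pos: [0.4845, 0.1454, 0.2086]
tool_rot: [-3.141, 0.002, 3.06]
contact_force: [1.8, -6.8, 2.5]
opening: 0.0112
grip_force: 20.0
bar angle 33.619333962094416 0.15191521530904875 0.0014711813897114899
sleeve areas changed 5.49890625
```

```bash
python3 -c "
from h import *
print(robot.hand_in())"
```

```text
the job is handed in; nothing more can be done
None
```

I handed the job in at about 12 s of the 69 s. The green pad's sleeve stands on the gauge pin and looks fully home. The orange pad's sleeve was never touched, and the gripper is holding the flap still at about 34°, my best estimate of the green mark. The gripper hid the needle tip in the last picture, so I set that angle from the mark's position in three views (33.5–34.5°) and the bar's measured position. No verdict came back at hand-in.

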